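# Slide the locked tube carriage to the reader

## Robot

A 6-joint arm with a two-finger parallel gripper is mounted at the origin on the work surface. World frame = base frame: x ahead of the robot, y to its left, z up, the work surface at z = 0. Lengths are in mm, angles in rad, forces in N, time in s.
With the tool pointing down it reaches from about 250 to 725 mm from the base axis. Payload 4 kg.
Tool frame: the origin (TCP) lies between the finger pads; the fingertips stand 11 mm ahead of it and the grasp point (between the pads) lies 8 mm behind it; z points along the fingers, y is the line along which they close (so a half turn about z gives the same grasp; the last joint's range is limited). The gripper opens to 85 mm and grips with 20 to 120 N. Pads are 22 mm wide; open, the fingers measure 114 mm over their backs; the gripper's body (76 mm by 85 mm) begins 54 mm behind the grasp point. The pads swing forward as they close: fully open they stand 13 mm farther back than shut.
Start: joints at [0, 0.241, 0.005, 1.335, 0, 1.571], TCP at [500, -0, 242.306] pointing down, gripper open.
Joint ranges: [-2.72, 2.72], [-1.05, 1.87], [-1.09, 1.28], [-1.99, 2.15], [-1.42, 1.44], [-3.14, 3.14]. Speed limits (rad/s): [2.79, 2.79, 3.14, 3.14, 3.14, 3.14].

## Interface

Orientations are given as a unit quaternion [w, x, y, z].
In Python, from station import arm gives the robot as it stands. Calls block until the motion is done:
- arm.move_pose(position, orientation): joint-space move of the TCP to a pose.
- arm.move_straight(position, frame=None, speed=150, guard=None): straight line of the TCP; frame=None keeps the orientation; speed is the mean speed in mm/s. With guard (N) it stops when the force on the tool has changed by that much, and returns True; else False.
- arm.movej(angles): joint-space move.
- arm.gripper_to(opening, grasp_force=None): finger opening in mm; grasp_force is the grip in N (None keeps the last); returns when the fingers have stopped.
- arm.sleep(seconds).
- arm.solve_ik(position, orientation): joint angles nearest the present ones, or None.
- arm.get_image(name): name is "scene" or "side" or "wrist"; returns the picture (400x640x3 uint8, blue, green, red); there is no depth.
- arm.camera_model(name): a dict with "fx", "fy", "cx", "cy" (pixels), "k1" (the pictures are not rectified: a ray, as slopes to the right and down, at radius r is drawn at 1 + k1 r^2 times it, then the intrinsics apply), "world_from_camera" (4x4, takes a point from camera to world coordinates); the wrist camera has in their place "T_tool_cam" (4x4, takes a point from camera to tool coordinates, whose origin is the TCP and whose axes are the flange's). Camera axes: x right, y down, z forward; pixel columns grow to the right and rows downward; lengths in mm; the calibration is good to about 2 mm. A picture is of the moment at which its call begins: read the wrist's pose just before it. camera_model takes no time and is no camera call.
A pose or a line that the arm cannot do raises arm.PlanningError and nothing moves.
- arm.sign_off(): hands the job in, once; it reports no verdict.
Readings, each from a call of its own:
- arm.read_clock(): time.
- arm.read_qpos(): joint angles.
- arm.read_qd(): joint speeds.
- arm.read_joint_efforts(): joint torques, N m.
- arm.read_ee_pos(): TCP position.
- arm.read_eef_rot(): TCP orientation.
- arm.read_wrist_force(): force on the tool from outside, world axes, zero at the start.
- arm.read_torque(): the same for the moment, N m.
- arm.read_width(): finger opening in mm.
Only numpy, scipy, OpenCV 4.12 (cv2) and the standard library are available. Lean on these libraries where they do the work, as an engineer would, in place of code of your own. Each camera call takes 0.05 s, during which the arm holds its last target. There are 200 camera calls.

## Task

Press down the round locking button on the tube carriage and, keeping it held down all the way, push the carriage along its rails until it is fully home against the end stop beside the reader; then let go so that the button springs up and locks the carriage there, and move clear. Use only the fingertips: do not lift the tube rack out of the carriage, and leave the other things on the bench where they are.

Things in the scene. Friction and masses are not known exactly. Their poses are not given: they have to be found in the camera images.
- loader: Fixed rack loader: aluminium bed 190 x 320 x 12 mm with two rails along its y axis, a grey end block 42 mm high at each end, and a white reader head (60 x 120 mm, 83 mm high) on the far (+x) side at the end position. Origin: on the bench, mid-rails; the bed spans x -115 to +75 mm, y -160 to +160 mm. Its +y axis is the direction to slide the carriage; z is up.
- carriage (a joint): Slide of the grey carriage (165 x 130 mm; its tray holds the tube rack) along the loader's +y: 0 at the start, 0.140 m fully home at the end stop. About 1.5 N friction. With the button up a tooth sits in a comb on the bed and the carriage moves no more than about 2 mm; if let go part-way it catches in the next notch (every 14 mm, also at both ends).
- button (a joint): Travel of the locking button, straight down: 0 sprung up (locked), 0.007 m fully down. It frees the carriage beyond about 0.0045 m. The spring takes about 3 N to start and 6 N to bottom. It rides on the carriage.
- button_top (a point): Centre of the flat top of the round steel locking button, 40 mm in diameter, on the robot's side (-x) of the carriage, 75 mm from the loader's y axis; moves with carriage and button. Button up: 60 mm above the bench. A black collar round it, 46 mm wide, is 12 mm lower; the tray wall, 38 mm off in +x, is 6 mm lower; the rack behind it reaches 26 mm higher. Axes as the loader's.
- push_tab (a point): Centre of the near (-y) face of the upright grey push tab, 44 mm wide in x, 8 mm thick in y, fixed on the carriage 26 mm to the +y side of the button's centre. This point is at the raised button's height; the tab rises 22 mm above it. A fingertip holding the button down can bear on it to push the carriage. Axes as the loader's.
- end_stop (a point): Face of the black rubber pad on the end block at the loader's +y end, 32 mm above the bench; the carriage's leading edge meets it when home.
- tray_floor (a point): Centre of the tray's floor on the carriage, 36 mm above the bench; moves with the carriage. Axes as the loader's.
- tube_rack: Loose green microtube rack, 80 x 112 x 40 mm, with capped tubes standing up to 50 mm above its underside, 0.2 kg; sits in the carriage's tray. Origin: centre of its underside, z up.
- blood_rack: Bystander: loose two-deck green rack with red-capped blood tubes, 75 x 150 mm, 107 mm high, standing beside one end of the loader. Origin: centre of its underside.
- reagent: Bystander: loose amber reagent bottle, 60 mm in diameter, 115 mm high, standing beside the other end of the loader. Origin: centre of its underside.
- pipette: Bystander: white pipette lying on the bench on the robot's side of the loader, about 280 mm long along its y axis, 26 mm high. Origin: on the underside, near its middle.

How it is judged (in metres and radians):
On the way, in this order (a step that is already met when the one before it is completed fails the run):
1. the button is pressed down with the carriage still at its start (value of joint button above 0.004 m and value of joint carriage below 0.006 m), for 0.05 s.
2. the carriage is at the end stop with the button still held down (value of joint carriage above 0.136 m and value of joint button above 0.004 m), for 0.05 s.
At the end, for the whole second after the job is handed in: The carriage is at rest within 4 mm of its end stop, the button has sprung up (within 1.5 mm), and the tube rack sits in the tray, upright and within 10 mm of its place (value of joint carriage above 0.136 m and value of joint button below 0.0015 m and velocity of joint carriage between -0.01 and 0.01 m/s and distance between tube_rack and tray_floor below 0.01 m and angle between tube_rack's own z axis and vertical below 0.1 rad and linear speed of tube_rack below 0.02 m/s); the robot touches nothing.
It fails at once if the button is let up (less than 1 mm down) while the carriage is part-way, more than 20 mm from both ends of its travel (value of joint button below 0.001 m and value of joint carriage between 0.02 and 0.12 m).
It fails at once if the tube rack is lifted more than 10 mm off the tray floor, or tipped (z of tube_rack in the frame of tray_floor above 0.01 m or angle between tube_rack's own z axis and vertical above 0.2 rad).
It fails at once if the blood tube rack, the bottle or the pipette is moved more than 20 mm (distance of any of blood_rack, reagent, pipette from where it was at the start of the episode above 0.02 m).
It also fails if it takes over 40 s, if anything falls off the work surface, if the arm or the gripper's body presses on something with over 40 N, if the wrist force passes 120 N, or if a joint passes its speed limit or range.

## Working session

There is one attempt and no reset: what is moved stays moved. The work goes in short steps, each a Python script; the robot and the scene stay as the last script left them, time stands still between calls to the robot, and variables do not carry over. Pictures are saved under pics/ and viewed, on a budget of 10 in all, crops included, one or two more only if the job needs it, and the job is handed in when it is done.

```bash
mkdir -p pics; python3 - <<'E'
from station import arm
import cv2
for n in("scene","side"):
    cv2.imwrite(f"pics/{n}0.png",arm.get_image(n)); print(arm.camera_model(n))
print(arm.camera_model("wrist"),arm.read_eef_rot(),arm.read_clock())
E
```

```text
{'fx': 429.949926920094, 'fy': 429.949926920094, 'cx': 320.994500169144, 'cy': 194.06898847861825, 'k1': -0.11419116095664994, 'world_from_camera': array([[-8.47279796e-01,  4.06868645e-01, -3.41430598e-01,
         9.92680357e+02],
       [ 5.31076053e-01,  6.38453008e-01, -5.57078076e-01,
         7.22204512e+02],
       [-8.67020973e-03, -6.53326613e-01, -7.57026528e-01,
         9.81906775e+02],
       [ 0.00000000e+00,  0.00000000e+00,  0.00000000e+00,
         1.00000000e+00]])}
{'fx': 421.02964323364876, 'fy': 421.02964323364876, 'cx': 325.3657386347377, 'cy': 207.8838206998657, 'k1': -0.07495362417344964, 'world_from_camera': array([[ 9.31767074e-01, -1.96874318e-01,  3.05042000e-01,
         2.56994177e+02],
       [-3.62739329e-01, -4.69706540e-01,  8.04857717e-01,
        -7.21472844e+02],
       [-1.51755919e-02, -8.60590651e-01, -5.09071147e-01,
         5.69819869e+02],
       [ 0.00000000e+00,  0.00000000e+00,  0.00000000e+00,
         1.00000000e+00]])}
{'fx': 299.72116435262404, 'fy': 299.72116435262404, 'cx': 317.29881616097254, 'cy': 199.65897767991262, 'k1': -0.043641324806051505, 'T_tool_cam': array([[ 4.16662736e-04, -9.45135547e-01, -3.26678166e-01,
         8.22574130e+01],
       [ 9.99999743e-01,  5.84295408e-04, -4.15013142e-04,
         1.33694308e-01],
       [ 5.83120225e-04, -3.26677909e-01,  9.45135548e-01,
        -1.30880715e+02],
       [ 0.00000000e+00,  0.00000000e+00,  0.00000000e+00,
         1.00000000e+00]])} [-6.71940914e-04  7.07112283e-01  7.07100649e-01 -6.63457295e-04] 0.1
```

View pics/scene0.png

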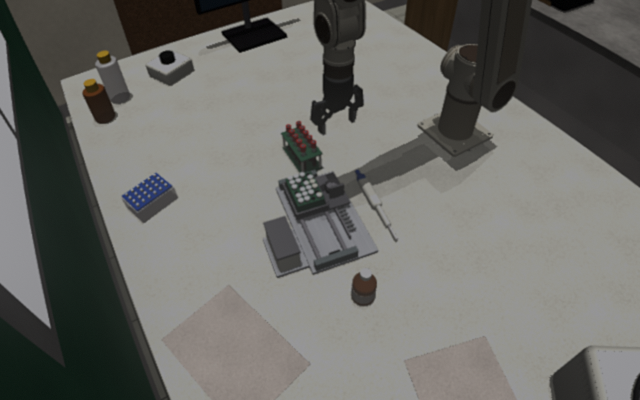

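View pics/side0.png

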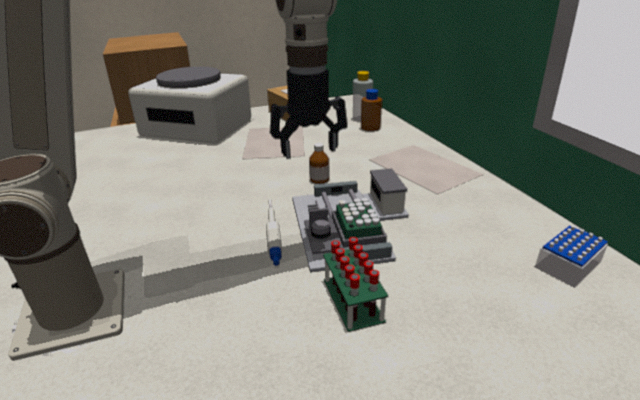

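The scene view shows the carriage at the start end with the button near (334,184). The bed corner at its -x, +y end is at (377,250). In the side view the button is near (320,228), and the bed's -x corners are at (293,197) and (308,264).

```bash
cat > h.py <<'E'
from station import arm
import cv2, numpy as np
from scipy.spatial.transform import Rotation as R
def rot(q): return R.from_quat(np.roll(q,-1)).as_matrix()
def quat(yaw):  # tool down; yaw=0: tool y (closing line) at world +x, tool x at world +y
    M=R.from_euler('z',yaw).as_matrix()@rot(np.array([0,.70710678,.70710678,0]))
    return np.roll(R.from_matrix(M).as_quat(),1)
def shot(n,f):
    T=None
    if n=="wrist":
        T=np.eye(4);T[:3,:3]=rot(np.array(arm.read_eef_rot()));T[:3,3]=arm.read_ee_pos()
        T=T@arm.camera_model(n)["T_tool_cam"]; np.save(f"pics/{f}.npy",T)
    im=arm.get_image(n); cv2.imwrite(f"pics/{f}.png",im); return im
def ray(n,uv,T=None):
    c=arm.camera_model(n); T=c["world_from_camera"] if T is None else T
    K=np.array([[c["fx"],0,c["cx"]],[0,c["fy"],c["cy"]],[0,0,1]])
    p=cv2.undistortPoints(np.array([[uv]],float),K,np.array([c["k1"],0,0,0]))[0,0]
    return T[:3,3],T[:3,:3]@np.array([p[0],p[1],1])
def at_z(n,uv,z,T=None):
    o,d=ray(n,uv,T); return o+d*(z-o[2])/d[2]
E
python3 - <<'E'
from h import *
for n,uv,z in[("side",(320,226),60),("scene",(334,181),60),("side",(293,197),12),("side",(308,264),12),("side",(393,258),12),("scene",(377,250),12),("scene",(278,275),12)]:
    print(n,uv,at_z(n,uv,z).round())
b=at_z("side",(320,226),60)
# look from above: camera offset ~82mm along tool x (world +y), tilted
for pos in ([b[0]+20,b[1]-30,330],):
    arm.move_pose(pos,quat(0)); shot("wrist","w1"); print(arm.read_ee_pos(),arm.read_eef_rot())
E
```

```text
side (320, 226) [523.  16.  60.]
scene (334, 181) [518.  22.  60.]
side (293, 197) [531. 249.  12.]
side (308, 264) [472. -44.  12.]
side (393, 258) [649. -95.  12.]
scene (377, 250) [534. 257.  12.]
scene (278, 275) [795. 182.  12.]
[542.49475309 -14.36668487 329.06368507] [-6.66971347e-04  7.07128059e-01  7.07084948e-01 -5.82678535e-04]
```

View pics/w1.png

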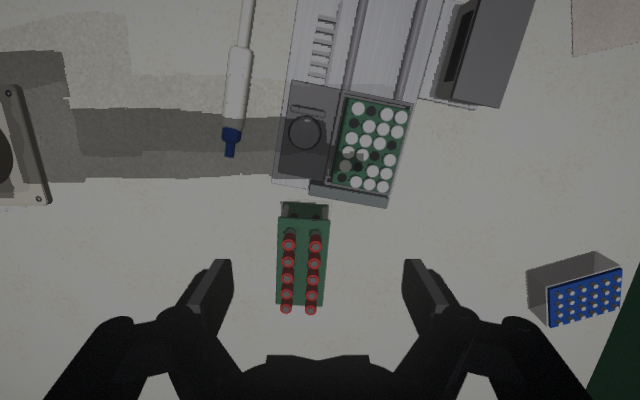

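The wrist view shows the button at about (305,131), with the push tab just above it in the picture. The rack is in the tray and the loader is turned about -0.2 rad. Next I'll take a closer, aligned look with the gripper closed.

```bash
python3 - <<'E'
from h import *
T=np.load("pics/w1.npy")
b=at_z("wrist",(305,131),60,T);print("button",b.round(1))
for uv in((273,182),(298,3)): print(at_z("wrist",uv,12,T).round(1))
yaw=-0.2; u=np.array([-np.sin(yaw),np.cos(yaw),0])
arm.gripper_to(0)
p=b-40*u;p[2]=200
arm.move_pose(p,quat(yaw)); im=shot("wrist","w2"); print(arm.read_ee_pos(),arm.read_width(),arm.read_clock())
E
```

```text
button [527.3  24.6  60. ]
[474.6 -58.4  12. ]
[518.1 185.8  12. ]
[521.31213566 -14.63232122 202.15326958] -0.1301841296512327 2.0333
```

View pics/w2.png

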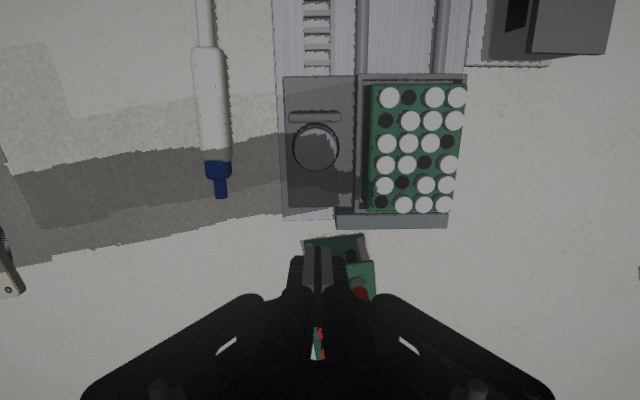

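The closer view shows the button centre at about (316,146) and the tab at about (315,117). The bed's edge runs (283,218) to (272,0), almost aligned with the tool.

```bash
python3 - <<'E'
from h import *
T=np.load("pics/w2.npy")
b=at_z("wrist",(316,146),60,T);print("button",b.round(1))
def ang(a,c,z):
    d=at_z("wrist",c,z,T)-at_z("wrist",a,z,T); return np.arctan2(-d[0],d[1])
print("yaw edge",ang((283,218),(272,2),12),"carr",ang((284,206),(283,78),48), "wall", ang((356,210),(357,78),54))
print("tabtop",at_z("wrist",(315,114),82,T).round(1),"wall",at_z("wrist",(357,146),54,T).round(1))
im=cv2.imread("pics/w2.png")[60:220,260:480]
cv2.imwrite("pics/w2c.png",cv2.convertScaleAbs(cv2.resize(im,None,fx=3.5,fy=3.5,interpolation=cv2.INTER_CUBIC),alpha=1.6))
E
```

```text
button [527.5  24.5  60. ]
yaw edge -0.18608501728398283 carr -0.2260108230991138 wall -0.16574658888687754
tabtop [532.6  53.2  82. ] wall [564.5  16.1  54. ]
```

View pics/w2c.png

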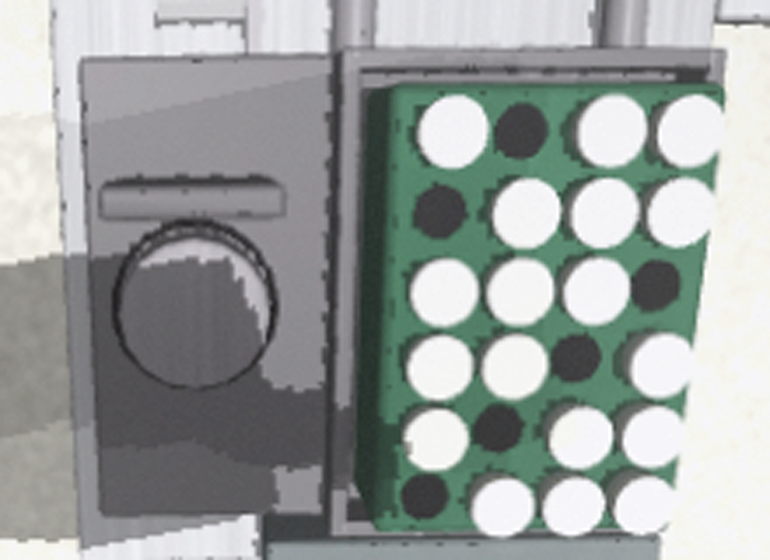

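The zoomed crop puts the button top's centre at (193,313), which is about (315,149) in the full picture. The tab is clear of it and the yaw is about -0.19. Now I'll press.

```bash
python3 - <<'E'
from h import *
T=np.load("pics/w2.npy")
b=at_z("wrist",(315.1,149.4),60,T);yaw=-0.19;u=np.array([-np.sin(yaw),np.cos(yaw),0])
p=b+7*u; print(b.round(1),p.round(1)); np.save("p.npy",p)
q=quat(yaw)
p[2]=105; arm.move_pose(p,q); print(arm.read_ee_pos(),arm.read_wrist_force())
p[2]=76; arm.move_straight(p,speed=60); print(arm.read_ee_pos(),arm.read_wrist_force())
for z in np.arange(74,60,-1.):
    p[2]=z; g=arm.move_straight(p,speed=20,guard=14); f=np.array(arm.read_wrist_force()); print(z,g,np.round(arm.read_ee_pos(),1),f.round(1))
    if g or f[2]>12: break
print(arm.read_clock())
shot("wrist","w3")
E
```

```text
[526.1  21.6  60. ] [527.4  28.5  60. ]
[529.01140565  28.56422003 106.65979399] [ 0.50730362  0.14394199 -0.53314826]
[527.20134288  28.38939553  75.74534151] [-0.03478664  0.66874666  0.67260482]
74.0 False [527.5  28.5  74.1] [-0.6 -0.2 -0.2]
73.0 False [527.4  28.5  73. ] [0.7 0.4 0.1]
72.0 False [527.3  28.5  71.9] [ 0.6  0.6 -0.1]
71.0 False [527.6  28.5  71.1] [ 0.1 -0.4  1.1]
70.0 False [527.6  28.5  70.2] [-0.3 -0.8  1.9]
69.0 False [527.6  28.5  69.1] [0.8 0.5 3.6]
68.0 False [527.6  28.5  68.1] [ 0.1 -1.1  3.9]
67.0 False [527.6  28.5  67.1] [-0.5  0.   4.5]
66.0 False [527.6  28.5  66.1] [-0.  -0.7  4.5]
65.0 False [527.6  28.5  65.1] [ 0.8 -0.4  6.5]
64.0 False [527.6  28.5  64.2] [-0.8  0.5  5.8]
63.0 False [527.6  28.5  64. ] [-1.8 -0.2 10.8]
62.0 False [527.7  28.5  63.9] [-4.8  0.1 16.2]
6.4167
```

View pics/w3.png

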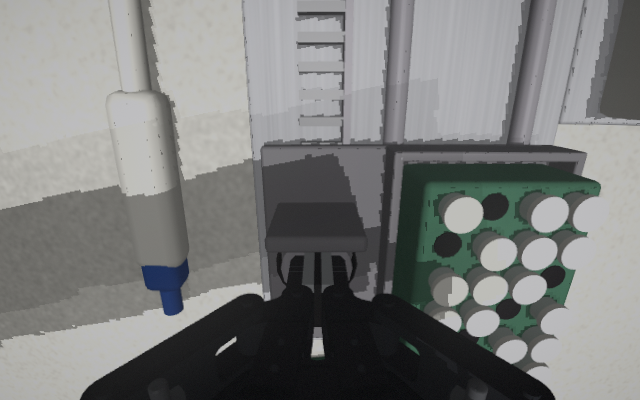

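The button came into contact at TCP z 71 and bottomed at 64, as specified. The wrist view shows the fingertips on it just behind the tab. Now I'll slide while holding it down.

```bash
python3 - <<'E'
from h import *
p=np.load("p.npy");yaw=-0.19;u=np.array([-np.sin(yaw),np.cos(yaw),0]);p[2]=62.8
s=0
for s in list(range(10,140,10))+list(range(140,162,2)):
    arm.move_straight(p+s*u,speed=40 if s<140 else 15)
    f=np.array(arm.read_wrist_force()); e=np.array(arm.read_ee_pos())
    print(s,e.round(1),"along",round((e-p)@u,1),f.round(1),"fu",round(f@u,1))
    if s>=136 and f@u<-13: break
    if f[2]<4 or np.linalg.norm(f)>40: print("STOP");break
print(arm.read_clock()); shot("wrist","w4")
E
```

```text
10 [529.6  38.8  64. ] along 10.6 [-2.8  0.9 11.6] fu 0.4
20 [531.4  48.8  64. ] along 20.7 [-2.   1.3 10.9] fu 0.9
30 [533.3  58.6  64. ] along 30.7 [-2.7  1.2 10.8] fu 0.7
40 [535.1  68.5  64. ] along 40.7 [-2.5  1.4 11.5] fu 0.9
50 [537.   78.3  64. ] along 50.7 [-2.5  2.5 11.3] fu 1.9
60 [538.8  88.1  64. ] along 60.7 [-2.3  2.5 11.8] fu 2.0
70 [540.7  98.   64. ] along 70.8 [-2.7  1.6 11. ] fu 1.1
80 [542.5 107.8  64. ] along 80.8 [-3.2  1.3 10.9] fu 0.6
90 [544.4 117.7  64. ] along 90.8 [-2.8  1.3 11.1] fu 0.7
100 [546.2 127.5  64. ] along 100.8 [-2.9  1.2 11.3] fu 0.7
110 [548.1 137.4  64. ] along 110.9 [-3.6  2.3 11. ] fu 1.5
120 [549.9 147.2  64. ] along 120.9 [-2.   0.7  9.1] fu 0.3
130 [551.8 157.1  64. ] along 130.9 [-3.   0.9 10.9] fu 0.3
140 [553.5 166.1  64. ] along 140.1 [-2.8 -0.5 11. ] fu -1.0
142 [553.5 166.3  64. ] along 140.3 [-4.4 -4.4 12.9] fu -5.2
144 [553.5 166.5  63.9] along 140.5 [-4.8 -9.  14.1] fu -9.8
146 [554.1 168.2  63.9] along 142.2 [-3.5 -9.6 14.3] fu -10.1
148 [554.8 170.2  63.9] along 144.3 [-3.  -9.6 13.4] fu -10.0
150 [555.4 172.3  63.9] along 146.5 [-2.5 -8.8 12.5] fu -9.1
152 [555.9 174.4  63.9] along 148.7 [-3.8 -8.3 13.4] fu -8.9
154 [556.1 175.2  63.8] along 149.5 [ -1.9 -11.6  13. ] fu -11.7
156 [556.1 175.3  63.8] along 149.6 [ -3.9 -16.6  15.4] fu -17.1
14.75
```

View pics/w4.png

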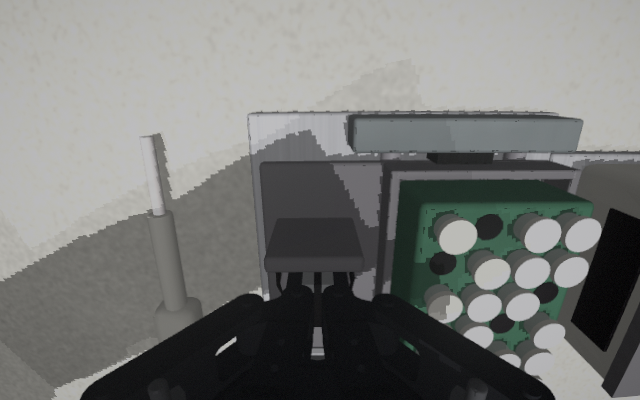

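The carriage reached the stop at about 140 mm with the button down. The tip then slid on to the tab and is pressing it home. In the picture the carriage's leading edge sits on the black pad. I'll lift straight up to let the button lock, then move clear and check.

```bash
python3 - <<'E'
from h import *
p=np.load("p.npy");yaw=-0.19;u=np.array([-np.sin(yaw),np.cos(yaw),0])
for s,z in((154,66),(153,70),(152,75),(146,77)):
    p[2]=z; arm.move_straight(p+s*u,speed=30); print(np.round(arm.read_ee_pos(),1),np.round(arm.read_wrist_force(),1))
p[2]=200; arm.move_straight(p+146*u,speed=120)
arm.move_straight(p+100*u,speed=120); arm.sleep(.3)
im=shot("wrist","w5"); print(np.round(arm.read_ee_pos(),1),np.round(arm.read_wrist_force(),1),arm.read_clock())
T=np.load("pics/w5.npy")
cv2.imwrite("pics/side5.png",cv2.resize(shot("side","s5")[100:300,220:460],None,fx=3,fy=3))
E
```

```text
[556.  175.3  66.1] [ -1.6 -10.5   8.2]
[555.9 175.3  69.6] [-0.7 -7.5  5.2]
[555.  175.5  74. ] [-1.9 -7.   1.3]
[554.9 172.2  77. ] [-0.3  0.7  0.3]
[546.3 127.2 199.9] [ 0.   0.2 -0.1] 18.0917
```

View pics/w5.png

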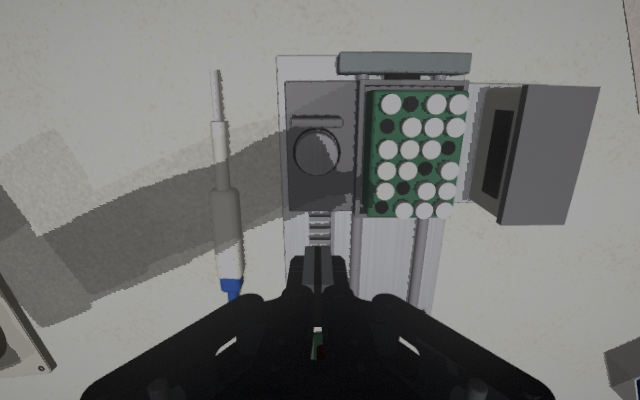

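View pics/side5.png

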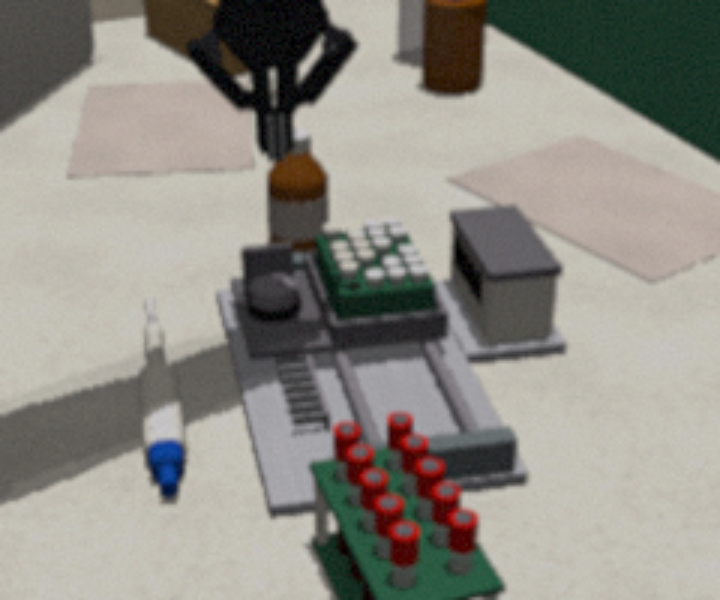

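The wrist view shows the button up at about (317,152), the carriage against the pad and the rack seated. In the side view the bystanders are undisturbed and the arm is clear.

```bash
python3 - <<'E'
from h import *
a=at_z("wrist",(315.1,149.4),60,np.load("pics/w2.npy"));b=at_z("wrist",(317,152.5),60,np.load("pics/w5.npy"))
print("button travel",np.linalg.norm(b-a)); arm.sign_off()
E
```

```text
button travel 141.56436621043343
the job is handed in; nothing more can be done
```

The carriage is home against the end stop and the button has been released and looks sprung up. The job is handed in; `sign_off` reports no verdict.

- **Press:** With the gripper closed, I pressed the button to its bottom. The tip made contact at TCP z 71 mm and bottomed at 64 mm, which matches the 7 mm travel, with the carriage still at its start.
- **Slide:** I held about 11 N down for the whole slide. Friction under the fingertips carried the carriage most of the way. At the stop the tip slid about 9 mm forward onto the push tab and pressed the carriage home with about 17 N.
- **Release:** I lifted straight up while still bearing on the tab, so the carriage could not drift back as the button rose, then moved clear.

**Last checks:**
- The pictures put the button's travel at 141.6 mm against a nominal 140 mm, which is within the camera error.
- The button looks up, the rack is seated in the tray, and the bystanders appear unmoved.
- The wrist force was about 0 N with the arm clear. The clock read about 18 s of the 40 s limit.
- No check failed or disagreed. The button's height after release was judged only from the pictures and from the force falling to about 1 N as the tip lifted off.

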